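# Lock a microscope stand's pivot pin with its hairpin clip

### The arm

A 7-joint arm with a two-finger parallel gripper is mounted at the origin on the work surface. World frame = base frame: x ahead of the robot, y to its left, z up, the work surface at z = 0. Lengths are in mm, angles in rad, forces in N, time in s.
With the tool pointing down it reaches from about 400 to 875 mm from the base axis. Payload 4.4 kg.
Tool frame: the origin (TCP) lies at the very end of the fingers, on their centre line; the grasp point (between the pads) lies 19 mm behind it; z points along the fingers, y is the line along which they close (so a half turn about z gives the same grasp; the last joint's range is limited). The gripper opens to 85 mm and grips with 20 to 120 N. Pads are 22 mm wide; open, the fingers measure 114 mm over their backs; the gripper's body (76 mm by 85 mm) begins 54 mm behind the grasp point. The pads swing forward as they close: fully open they stand 13 mm farther back than shut.
Start: joints at [-1.408, 0.628, 0.038, 1.517, -0.027, 0.996, -0.02], TCP at [147.4, 633.081, 231.313] pointing down, gripper open.
Joint ranges: [-3.06, 3.06], [-0.37, 2.12], [-1.25, 1.32], [0.18, 2.47], [-1.1, 4.24], [0.23, 1.98], [-2.94, 2.94]. Speed limits (rad/s): [2.57, 2.57, 3.14, 3.14, 3.14, 3.14, 3.14].

### API

Orientations are given as [roll, pitch, yaw] about the fixed x, y, z axes, in that order (R = Rz(yaw) Ry(pitch) Rx(roll)).
In Python, from cell import sensors, get_image, camera_params, order gives the robot as it stands.
- The arm moves only by the shell command python3 -m inch 'ROWS' [OPENING]. ROWS is JSON, a list that holds one entry, the list of rows, each a list of 4 numbers: the shift along the tool's x, y, z in cm, then the turn about the tool's z in degrees. A call has 1 to 8 rows; each row is the pose to reach, as a shift and turn from the pose commanded when the call began, along the tool's axes at that moment; what a row does not reach only later rows make up. A row lasts 1/12 s, in which the tool goes at most 41.7 mm and 7.16 degrees, less where a joint would pass 70% of its speed; a pose out of reach is approached as far as the arm can. A call with a gripper value outside its range is refused whole. OPENING is the finger opening in cm, from 0 to 8.54, set as the call begins (- or left out, the last holds). The fingers move at their own pace and stop on an object; the grip force is fixed at half the most. Time passes only in rows, so rows that repeat a pose let the fingers close. It gives the time, the measured TCP pose, the force, the opening and the grip force at its end, in the units of the state.
- sensors.read_state(): the state, without advancing time (a new reading comes with each control period).
- get_image(name): name is "scene" or "top" or "wrist"; returns the picture (384x512x3 uint8, blue, green, red); there is no depth.
- camera_params(name): a dict with "mtx" (3x3 intrinsics, pixels), "rvec" (rotation vector, rad) and "tvec" (3), from world to camera coordinates, as OpenCV has them. Camera axes: x right, y down, z forward; pixel columns grow to the right and rows downward; lengths in mm; the calibration is good to about 2 mm. The wrist camera is an equidistant fisheye: a pixel r from the principal point sees the ray r / f radians off the axis. A picture is of the moment at which its call begins: read the wrist's pose just before it. camera_params takes no time and is no camera call; for the wrist camera it gives the pose at the moment of the call.
- order.finish_job(): hands the job in; it is judged then, once.
The state is a dict: "clock": time; "qpos": joint angles; "qd": joint speeds; "tau": joint torques, N m; "eef_pos": TCP position; "tool_rot": TCP orientation; "force": force on the tool from outside, world axes, zero at the start; "torque": the same for the moment, N m; "width": finger opening in mm; "gripper_force": force on a finger pad.
Only numpy, scipy, OpenCV 4.12 (cv2) and the standard library are available. Lean on these libraries where they do the work, as an engineer would, in place of code of your own. Each camera call takes 0.05 s, during which the arm holds its last target. There are 200 camera calls.

### The job

The microscope stand needs its lock: lower the large thick steel spacer ring over the stand's upright pin until it lies flat on the hub (do not let it fall). Then take the hairpin clip by its upright grip, find the cross hole in the pin with its straight leg without ramming it, and slide it gently on until the sprung leg snaps over and its bay hugs the shank, fully home. Let go, and leave the other things where they are.

Things in the scene. Friction and masses are not known exactly. Their poses are not given: they have to be found in the camera images.
- stand: Fixed microscope stand. Origin: centre of its underside. Grey round base 150 mm across, 18 high; hub 44 mm across, top at 80; yellow holder arm along +x, 37 to 53 high, its eye 175 mm out. From the hub rises a steel pin, 24 mm thick, the last 7 mm tapered to 14, with a cross hole right through it along the stand's y, its middle 18 mm below the pin's top
- stand_hole (a point): point on the hub's axis, 111 mm up, at the cross hole's mean height; y along the hole. Hole 8 mm wide, 8 high, either mouth will do. The pin is adjustable, so its hole really lies up to 12 mm higher or lower, up to 4 mm off along y, and turned by up to 0.1 rad (the pin swivels under a light touch): none of these is measured, find the hole and the home stop by touch or sight
- stand_hub (a point): centre of the hub's flat top, 80 mm above the bench, on which the ring must lie; axes as the stand's
- ring_center (a point): centre (half-way up) of the loose steel spacer ring: 52 mm across, bore 34 mm, 12 mm high, about 110 g, lying flat on the bench; z along its bore
- clip_grip (a point): centre of the hairpin clip's upright black grip, 20 mm long (clip x), 12 wide (clip y, the faces to pinch), 36 high. The clip lies flat, 65 g, wire 5 mm thick. x points to its leg tips, z up. The wire lies with its middle 15.5 mm below this point; the straight leg runs along x, in the middle of the grip's width, and ends 110 mm ahead of this point
- clip_bay (a point): point on the straight leg's axis, 65 mm ahead of clip_grip, where the pin's axis lies at home; axes as the clip's. On the +y side is the sprung leg: bay beside this point, throat 5 mm ahead, tip flaring to 26 mm ahead, 24 aside. Pushing climbs to 8 to 12 N from 18 to 5 mm before home, eases at the snap, then a rigid saddle stops on the shank: over 30 N there bends it
- leg (a joint): spread of the clip's sprung leg (rad): 0 relaxed, about 0.06 as the throat passes the pin, about 0.03 at home
- driver: bystander: screwdriver 150 mm long, lying
- tweezers: bystander: steel tweezers 120 mm long, lying
- plainpin: bystander: plain steel dowel 18 mm across, 60 mm long, lying
- washer: bystander: small flat washer 32 mm across, 5 mm thick
- fluxjar: bystander: small jar 44 mm across, 35 mm high
- spool: bystander: metal spool 50 mm across, 40 mm high
Mind the look-alikes: they are no part of the job. Leave any pink or turquoise look-alike of the part that bears ring_center alone.

How it is judged (in metres and radians):
On the way:
1. the ring lies flat on the hub, round the pin (distance between ring_center and stand_hub below 0.014 m and z of ring_center in the frame of stand_hub between 0.004 and 0.008 m and angle between ring_center's own z axis and vertical below 0.08 rad), for 0.2 s.
At the end, for the whole second after the job is handed in: Ring flat on the hub round the pin. Clip released, leg through the hole: clip_bay within 5.5 mm of stand_hole along the hole, 5 mm across, 14.5 mm in height, clip along the hole within 0.35 rad, sprung leg snapped home on the shank (spread 0.02 to 0.05 rad), all at rest (distance between ring_center and stand_hub below 0.014 m and z of ring_center in the frame of stand_hub below 0.008 m and angle between ring_center's own z axis and vertical below 0.08 rad and y of clip_bay in the frame of stand_hole between -0.0055 and 0.0055 m and x of clip_bay in the frame of stand_hole between -0.005 and 0.005 m and z of clip_bay in the frame of stand_hole between -0.0145 and 0.0145 m and angle between the x axis of clip_bay and the y axis of stand, either way round below 0.35 rad and value of joint leg between 0.02 and 0.05 rad and linear speed of clip below 0.02 m/s and velocity of joint leg below 0.05 rad/s); the robot touches nothing.
It fails at once if the clip is rammed: over 30 N between its saddle and the pin, or over 50 N in all between clip (with both legs) and pin (contact force between saddle and pin above 30 N or contact force between clip and pin above 50 N).
It fails at once if the ring is dropped (faster than 0.7 m/s out of the fingers) (linear speed of ring above 0.7 m/s and contact force between ring and the fingers below 0.05 N).
It fails at once if a bystander is moved by more than 25 mm (distance of any of driver, tweezers, plainpin, washer, fluxjar, spool from where it was at the start of the episode above 0.025 m).
It also fails if it takes over 72 s, if anything falls off the work surface, if the arm or the gripper's body presses on something with over 40 N, if the wrist force passes 120 N, or if a joint passes its speed limit or range.

## Working session

There is one attempt and no reset: what is moved stays moved. The work goes in short steps, Python scripts to look and compute and a shell command to move; the robot and the scene stay as the last step left them, time stands still between calls to the robot, and variables do not carry over. Pictures are saved under pics/ and viewed, at most 10 in all, crops included, and the job is handed in when it is done.

```bash
mkdir -p pics; ls; cat > h.py <<'E'
import numpy as np, cv2
from cell import sensors,get_image,camera_params,order
def ray(cam,u,v,p=None):
    p=p or camera_params(cam); K=np.array(p['mtx'],float); R=cv2.Rodrigues(np.array(p['rvec'],float))[0]; t=np.array(p['tvec'],float).ravel()
    a=np.array([(u-K[0,2])/K[0,0],(v-K[1,2])/K[1,1]])
    if cam=='wrist':
        r=np.linalg.norm(a); d=np.r_[a/r*np.sin(r),np.cos(r)] if r>0 else np.array([0,0,1.])
    else: d=np.r_[a,1]
    return -R.T@t,R.T@d
def at_z(cam,u,v,z,p=None):
    o,d=ray(cam,u,v,p); return (o+d*(z-o[2])/d[2]).round(1)
def px(cam,P,p=None):
    p=p or camera_params(cam); K=np.array(p['mtx'],float); R=cv2.Rodrigues(np.array(p['rvec'],float))[0]; c=R@np.array(P,float)+np.array(p['tvec'],float).ravel()
    a=c[:2]/c[2]
    if cam=='wrist':
        n=np.linalg.norm(c[:2]); a=c[:2]/n*np.arctan2(n,c[2])
    return (a[0]*K[0,0]+K[0,2],a[1]*K[1,1]+K[1,2])
def tool(dP):
    R=rot(); return R.T@np.array(dP)/10
def rot():
    from scipy.spatial.transform import Rotation as Ro
    return Ro.from_euler('xyz',sensors.read_state()['tool_rot']).as_matrix()
E
python3 - <<'E'
from h import *
s=sensors.read_state();print(s)
for c in('top','scene'):
    p=camera_params(c);print(c,p);i=get_image(c);cv2.imwrite(f'pics/{c}0.png',i)
    cv2.imwrite(f'pics/{c}0b.png',cv2.resize(i,(800,600),interpolation=cv2.INTER_CUBIC))
E
```

```text
pics
{'clock': 0.0, 'qpos': array([-1.40780923,  0.62931121,  0.03843646,  1.51833959, -0.02700994,
        0.9962892 , -0.02000487]), 'qd': array([-0.00132436, -0.00164437, -0.00046921,  0.00086237, -0.00148869,
       -0.00161609, -0.00130976]), 'tau': array([ 1.92234529e-04, -5.63405836e+01,  1.22603294e+00, -1.93442094e+01,
        1.08843483e-02,  1.08884485e-02,  2.43237008e-05]), 'eef_pos': array([147.24576749, 632.48353203, 230.42068804]), 'tool_rot': array([-3.13976300e+00,  1.01321529e-05,  2.91280037e+00]), 'force': array([ 0.18465776, -0.19230063, -0.43634387]), 'torque': array([-0.01657072,  0.02521009,  0.07199747]), 'gripper_force': 0.0, 'width': 85.16590525098063}
top {'mtx': array([[420.32291518,   0.        , 260.10698567],
       [  0.        , 420.32291518, 191.66754566],
       [  0.        ,   0.        ,   1.        ]]), 'rvec': array([ 2.11802275, -2.18020684,  0.10166241]), 'tvec': array([  16.56695442,  558.08531223, 1009.97323257])}
scene {'mtx': array([[396.32351776,   0.        , 246.4614265 ],
       [  0.        , 396.32351776, 192.74697903],
       [  0.        ,   0.        ,   1.        ]]), 'rvec': array([ 0.85924357,  2.51797397, -1.06375097]), 'tvec': array([ 428.87115716, -165.57117648, 1325.58234536])}
```

View pics/top0b.png

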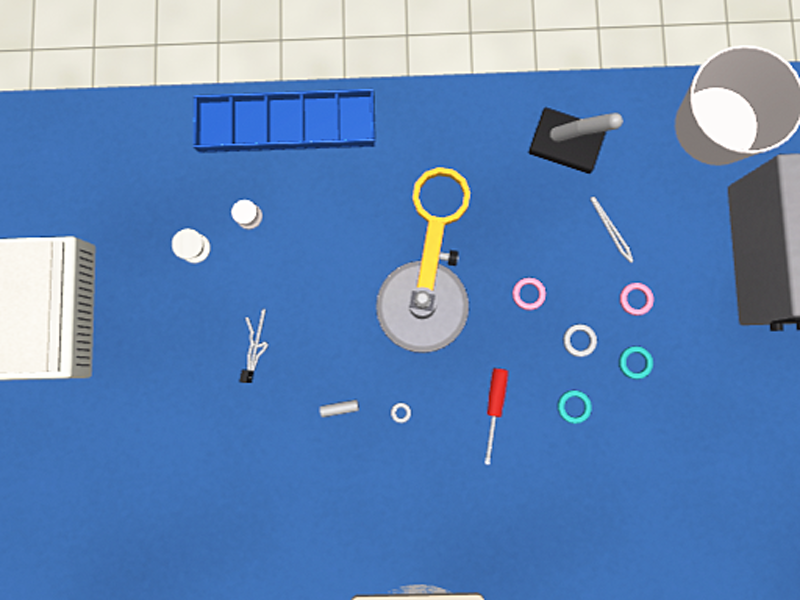

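View pics/scene0b.png

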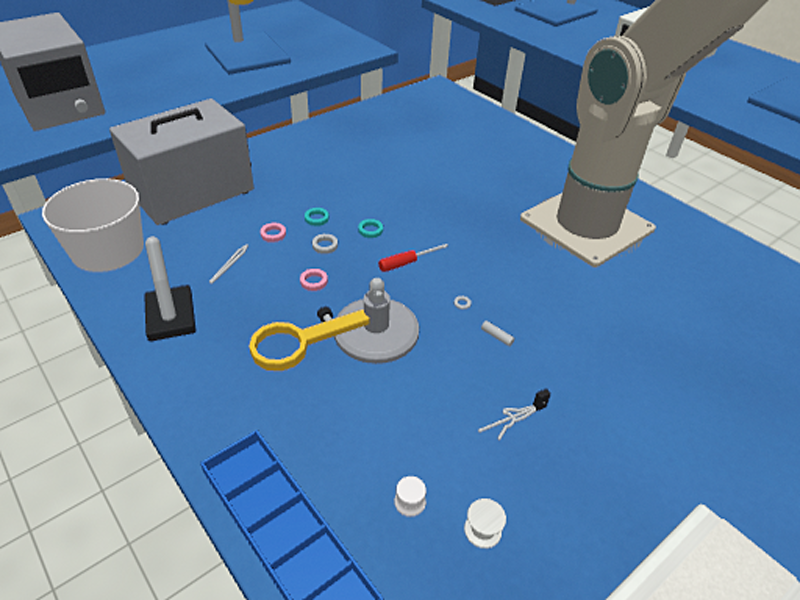

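The top view shows the plain steel ring at about (580,340) in the 800x600 picture, between two pink and two turquoise decoys. The stand base is at (422,306) with its eye at (441,195). The clip's black grip is at (247,376), with its legs pointing up the image. The plain dowel, washer and driver lie below the stand.

```bash
python3 - <<'E'
from h import *
k=512/800
i=cv2.imread('pics/top0.png'); hsv=cv2.cvtColor(i,cv2.COLOR_BGR2HSV)
c,d=ray('top',0,0);print('cam',c)
def blob(m,x,y,r):
    mm=np.zeros(m.shape,np.uint8);x=int(x*k);y=int(y*k);r=int(r*k);mm[y-r:y+r,x-r:x+r]=m[y-r:y+r,x-r:x+r]
    pts=cv2.findNonZero(mm);(cx,cy),rad=cv2.minEnclosingCircle(pts);return cx,cy,rad,len(pts)
sat=((hsv[...,1]<90)).astype(np.uint8)
b=blob(sat,580,340,26);print('ring',b,at_z('top',b[0],b[1],10))
b=blob(sat,422,308,52);print('base',b,at_z('top',b[0],b[1],16))
yel=((hsv[...,0]>18)&(hsv[...,0]<32)&(hsv[...,1]>120)).astype(np.uint8)
b=blob(yel,441,195,33);print('eye',b,at_z('top',b[0],b[1],45))
blk=(hsv[...,2]<60).astype(np.uint8)
b=blob(blk,247,376,16);print('grip',b,at_z('top',b[0],b[1],25))
for n,u,v in (('legtip1',264,309),('legtip2',248,318),):
    print(n,at_z('top',u*k,v*k,3))
for n,u,v in(('pintop',424,297),):
    print(n,at_z('top',u*k,v*k,129))
print(px('top',at_z('top',422*k,308*k,16)))
cv2.imwrite('pics/c1.png',np.hstack([cv2.resize(i[175:255,130:190],(450,600),interpolation=cv2.INTER_CUBIC)]))
E
```

```text
cam [ 435.03843126  -22.43495692 1068.65235051]
ring (371.0, 217.38461303710938, 10.633585929870605, 221) [ 487.9 -274.7   10. ]
base (273.0, 192.0, 34.409400939941406, 2597) [558.5 -31.7  16. ]
eye (281.4186096191406, 126.16278839111328, 19.318532943725586, 406) [719.9 -57.6  45. ]
grip (157.5, 240.5, 4.301262855529785, 43) [445.  258.6  25. ]
legtip1 [553.3 235.1   3. ]
legtip2 [539.3 261.5   3. ]
pintop [549.7 -27.1 129. ]
(np.float64(270.06827494467933), np.float64(197.11610391692793))
```

View pics/c1.png

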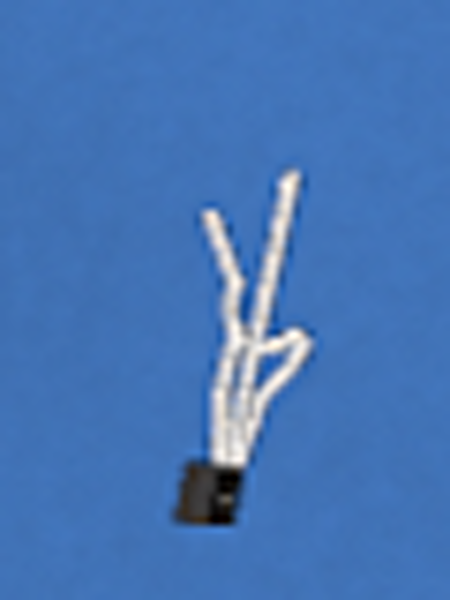

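The crop shows the black grip at (210,492). The straight leg is the longer, right-hand one, ending at (290,175). The sprung leg is on the left (+y), with its tip at (210,215). Its length of about 110 mm matches the spec. Next I'll move over the stand by way of the clip side.

```bash
cat >> h.py <<'E'
def go(x,y,z,yaw=None):
    s=sensors.read_state(); print('tool cm',(tool(np.array([x,y,z])-s['eef_pos'])).round(2), 'turn deg', None if yaw is None else round(float(np.degrees((s['tool_rot'][2]-yaw+np.pi)%(2*np.pi)-np.pi)),1))
E
python3 -c "
from h import *
go(450,260,300); go(545,-27,300,2.97)"
```

```text
tool cm [-37.94 -29.43  -6.9 ] turn deg None
tool cm [-53.7  -55.23  -6.86] turn deg -3.3
```

```bash
python3 -m inch '[[[-37.9,-29.4,-6.9,0],[-37.9,-29.4,-6.9,0],[-37.9,-29.4,-6.9,0],[-37.9,-29.4,-6.9,0],[-37.9,-29.4,-6.9,0],[-37.9,-29.4,-6.9,0],[-37.9,-29.4,-6.9,0],[-37.9,-29.4,-6.9,0]]]'; python3 -c "
from h import *
go(450,260,300); go(545,-27,300,2.97)"
```

```text
clock: 0.77
eef_pos: [356.2, 375.0, 278.9]
tool_rot: [-3.141, -0.0, 2.913]
force: [1.3, 0.7, 0.0]
width: 85.4
gripper_force: 0.0
tool cm [-11.75  -9.08  -2.11] turn deg None
tool cm [-27.5  -34.88  -2.11] turn deg -3.3
```

```bash
python3 -m inch '[[[-11.7,-9.1,-2.1,0],[-11.7,-9.1,-2.1,0],[-11.7,-9.1,-2.1,0],[-11.7,-9.1,-2.1,0],[-11.7,-9.1,-2.1,0],[-11.7,-9.1,-2.1,0]]]'; python3 -c "
from h import *
p=camera_params('wrist');s=sensors.read_state();i=get_image('wrist')
import pickle;pickle.dump(p,open('w1.pkl','wb'))
print(p,s['eef_pos']);cv2.imwrite('pics/w1.png',i);cv2.imwrite('pics/w1b.png',cv2.resize(i,(800,600),interpolation=cv2.INTER_CUBIC))
go(545,-27,300,2.97)"
```

```text
clock: 1.27
eef_pos: [449.6, 260.3, 299.7]
tool_rot: [-3.141, -0.0, 2.909]
force: [-0.6, 0.5, -0.6]
width: 85.6
gripper_force: 0.0
{'mtx': array([[297.31863964,   0.        , 258.87040546],
       [  0.        , 297.31863964, 194.73224425],
       [  0.        ,   0.        ,   1.        ]]), 'rvec': array([-2.26466125, -1.79024067, -0.27747769]), 'tvec': array([-356.39839168, -419.19170528,  329.64387173])} [449.55072394 260.26495368 299.68537017]
tool cm [-15.98 -25.93  -0.07] turn deg -3.3
```

View pics/w1b.png

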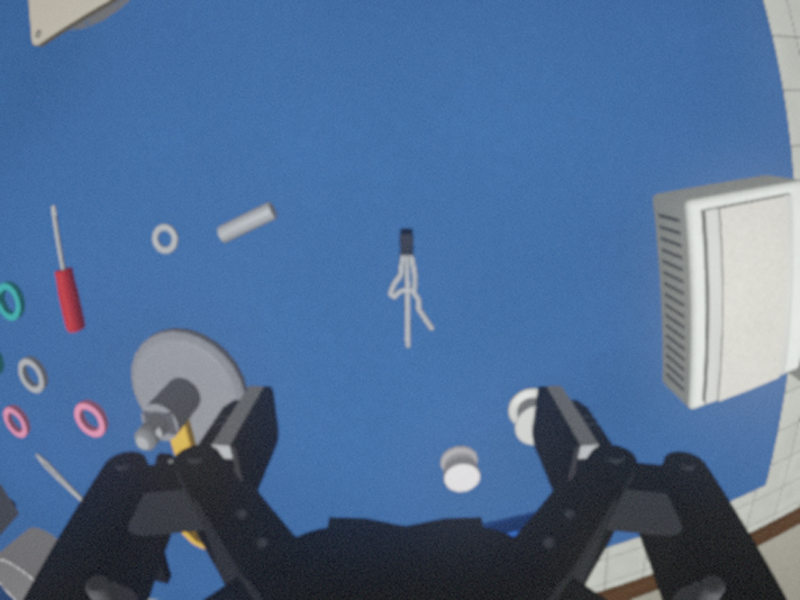

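The wrist view shows the clip's grip at (406,242), its straight leg tip at (408,346), and the sprung leg on the right-hand (+y) side. The stand is at lower left.

```bash
python3 -c "
from h import *
import pickle;p=pickle.load(open('w1.pkl','rb'));k=.64
print('cam',ray('wrist',0,0,p)[0], 'axis',ray('wrist',258.87,194.73,p)[1])
t=at_z('wrist',408*k,346*k,2.5,p);r=at_z('wrist',406.5*k,262*k,2.5,p);g=at_z('wrist',406*k,230*k,36,p)
print('tip',t,'root',r,'gripbacktop',g, 'len',np.linalg.norm(t-r))
d=(t-r)[:2];print(np.arctan2(d[1],d[0]), 'grip c', t[:2]-110*d/np.linalg.norm(d))
print('ring',at_z('wrist',31*k,375*k,6,p),'base',at_z('wrist',188*k,383*k,18,p),'pintop', at_z('wrist',147*k,434*k,128,p))
i=cv2.imread('pics/top0.png');cx,cy=273,192
for n,q in (('base800',(422.5,307)),('eye',(441.5,195.5)),('eye',(439.7,197.1))): print(n,at_z('top',q[0]*k,q[1]*k,18 if n[0]=='b' else 53))
go(488,-275,150,2.97);go(545,-27,200)"
```

```text
cam [373.76590046 277.76340368 441.08176652] axis [ 0.29487484 -0.07033122 -0.95294404]
tip [553.9 238.6   2.5] root [468.3 257.2   2.5] gripbacktop [432.9 265.   36. ] len 87.59748854847378
-0.21396368094505505 grip c [446.40833379 261.95683401]
ring [ 489.3 -275.6    6. ] base [538.4  -8.   18. ] pintop [536.9  -1.3 128. ]
base800 [547.2 -24.8  18. ]
eye [720.2 -60.2  53. ]
eye [717.7 -57.3  53. ]
tool cm [-16.09 -51.38  14.93] turn deg -3.3
tool cm [-16.   -25.93   9.93] turn deg None
```

```bash
python3 -m inch '[[[-16.1,-51.4,10,-3.3],[-16.1,-51.4,10,-3.3],[-16.1,-51.4,10,-3.3],[-16.1,-51.4,10,-3.3],[-16.1,-51.4,10,-3.3],[-16.1,-51.4,10,-3.3],[-16.1,-51.4,10,-3.3],[-16.1,-51.4,10,-3.3]]]' 7; python3 -c "
from h import *
go(488.5,-275,200,2.97);go(488.5,-275,120,2.97)"
```

```text
clock: 1.98
eef_pos: [472.9, -64.5, 238.3]
tool_rot: [3.141, -0.001, 2.974]
force: [1.1, -0.4, 0.1]
width: 69.6
gripper_force: 0.0
tool cm [ -5.04 -20.5    3.81] turn deg 0.3
tool cm [ -5.05 -20.51  11.81] turn deg 0.3
```

```bash
python3 -m inch '[[[-5,-20.5,11.8,0],[-5,-20.5,11.8,0],[-5,-20.5,11.8,0],[-5,-20.5,11.8,0],[-5,-20.5,11.8,0],[-5,-20.5,11.8,0],[-5,-20.5,11.8,0],[-5,-20.5,11.8,0]]]' 7; python3 -c "
from h import *
p=camera_params('wrist');i=get_image('wrist')
cv2.imwrite('pics/w2.png',i);cv2.imwrite('pics/w2b.png',cv2.resize(i,(800,600),interpolation=cv2.INTER_CUBIC))
import pickle;pickle.dump(p,open('w2.pkl','wb'))
go(488.5,-275,3,2.97)"
```

```text
clock: 2.65
eef_pos: [487.0, -275.1, 119.3]
tool_rot: [3.14, -0.003, 2.969]
force: [0.3, 0.5, -0.9]
width: 70.0
gripper_force: 0.0
tool cm [-0.12 -0.16 11.71] turn deg 0.1
```

View pics/w2b.png

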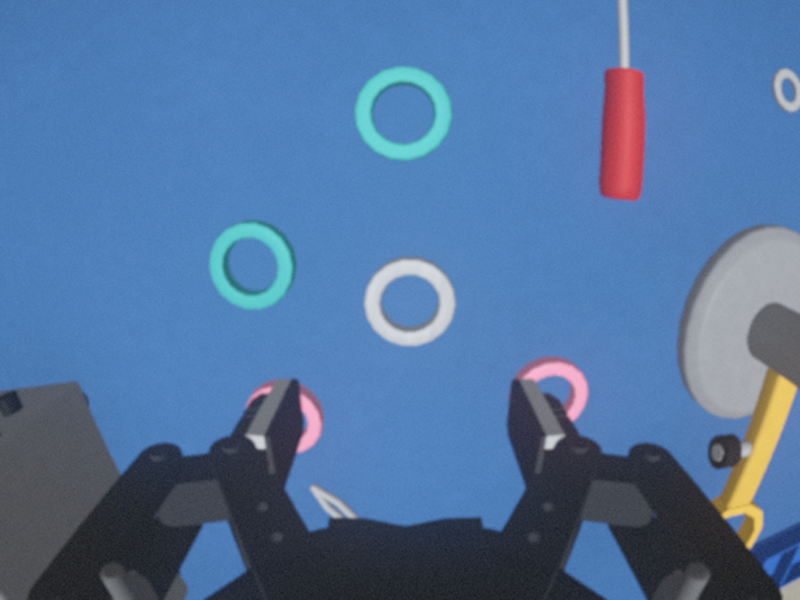

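The plain ring is at (410,302), between the open fingers and clear of the decoys.

```bash
python3 -c "
from h import *
import pickle;p=pickle.load(open('w2.pkl','rb'));k=.64
r=at_z('wrist',410*k,302*k,9,p);print(r);go(r[0],r[1],3,2.97)"; 
```

```text
[ 488.1 -272.5    9. ]
tool cm [-0.04  0.08 11.71] turn deg 0.1
```

```bash
python3 -m inch '[[[-0.1,0.1,4,0],[-0.1,0.1,8,0],[-0.1,0.1,10,0],[-0.1,0.1,11.5,0],[-0.1,0.1,11.6,0],[-0.1,0.1,11.6,0],[-0.1,0.1,11.6,0]]]' 7; python3 -m inch '[[[0,0,0,0],[0,0,0,0],[0,0,0,0],[0,0,0,0],[0,0,0,0],[0,0,0,0],[0,0,0,0],[0,0,0,0]]]' 4.5
```

```text
clock: 3.28
eef_pos: [490.1, -273.5, 6.2]
tool_rot: [3.141, 0.002, 2.973]
force: [0.9, -0.4, 1.1]
width: 69.7
gripper_force: 0.0
clock: 3.95
eef_pos: [490.0, -274.7, 7.4]
tool_rot: [-3.141, 0.003, 2.971]
force: [-1.4, 1.6, 11.7]
width: 47.1
gripper_force: 59.6
```

```bash
python3 -m inch '[[[0,0,-1,0],[0,0,-3,0],[0,0,-5,0],[0,0,-7,0],[0,0,-9,0],[0,0,-10,0],[0,0,-10,0],[0,0,-10,0]]]'; python3 -c "
from h import *
p=camera_params('wrist');i=get_image('wrist')
cv2.imwrite('pics/w3.png',i);cv2.imwrite('pics/w3b.png',cv2.resize(i,(800,600),interpolation=cv2.INTER_CUBIC))
import pickle;pickle.dump(p,open('w3.pkl','wb'))
"
```

```text
clock: 4.62
eef_pos: [488.9, -274.7, 105.4]
tool_rot: [-3.141, 0.001, 2.97]
force: [-0.4, 0.1, -2.0]
width: 47.0
gripper_force: 61.6
```

View pics/w3b.png

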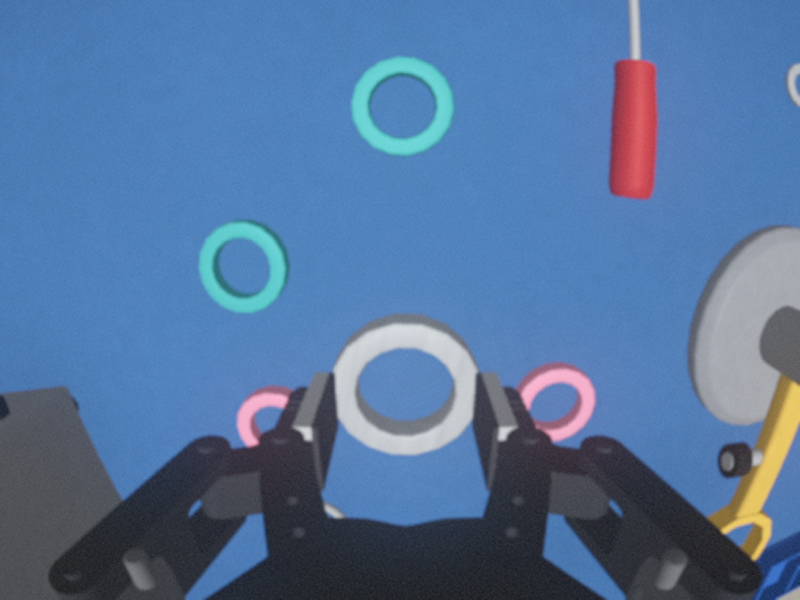

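The ring is held level, near the fingertips. Its top face is centred at about (405,387), spanning 333 to 478.

```bash
python3 -c "
from h import *
import pickle;p=pickle.load(open('w3.pkl','rb'));k=.64
for z in (100,108,112,116,120,124):
  l=at_z('wrist',333*k,388*k,z,p);r=at_z('wrist',478*k,388*k,z,p);f=at_z('wrist',405*k,453*k,z,p);n=at_z('wrist',405*k,322*k,z,p)
  print(z,np.linalg.norm(l-r),np.linalg.norm(f-n),(l+r)/2,(f+n)/2)
print(sensors.read_state()['eef_pos'])
go(520,-110,230); go(490,-60,230)
"
```

```text
100 52.066303882645656 53.69404063767224 [ 489.35 -274.95  100.  ] [ 490.85 -275.4   100.  ]
108 49.22204790538484 50.84977876058068 [ 485.1  -274.25  108.  ] [ 486.55 -274.65  108.  ]
112 47.80847205255568 49.32058393814895 [ 483.   -273.85  112.  ] [ 484.4 -274.3  112. ]
116 46.37779641164507 47.79142182442371 [ 480.95 -273.55  116.  ] [ 482.25 -273.95  116.  ]
120 44.94719123593822 46.37779641164507 [ 478.8  -273.15  120.  ] [ 480.05 -273.55  120.  ]
124 43.53355028021492 44.94719123593822 [ 476.7  -272.85  124.  ] [ 477.95 -273.2   124.  ]
[ 488.3268129  -274.3554333   104.53991766]
tool cm [ -0.31  16.74 -12.54] turn deg None
tool cm [  3.49  21.16 -12.54] turn deg None
```

```bash
python3 -c "
from h import *
go(590,-35,220)
"
python3 -m inch '[[[-6,10,-12,0],[-6,16,-12,0],[-13.8,25.5,-12,0],[-13.8,25.5,-12,0],[-13.8,25.5,-12,0],[-13.8,25.5,-12,0],[-13.8,25.5,-12,0],[-13.8,25.5,-12,0]]]'; python3 -c "
from h import *
import pickle
go(590,-35,220)
p=camera_params('wrist');i=get_image('wrist')
cv2.imwrite('pics/w4.png',i);cv2.imwrite('pics/w4b.png',cv2.resize(i,(800,600),interpolation=cv2.INTER_CUBIC))
pickle.dump(p,open('w4.pkl','wb'));print(ray('wrist',0,0,p)[0],sensors.read_state()['force'])
"
```

```text
tool cm [ -5.94  25.32 -11.54] turn deg None
clock: 5.33
eef_pos: [670.0, -41.7, 224.1]
tool_rot: [3.139, -0.001, 2.974]
force: [0.6, 0.3, -0.4]
width: 46.8
gripper_force: 62.1
tool cm [ 8.   -0.67  0.41] turn deg None
[593.24141699 -29.61291424 365.52597971] [5.17479846 5.43370268 0.30952803]
```

View pics/w4b.png

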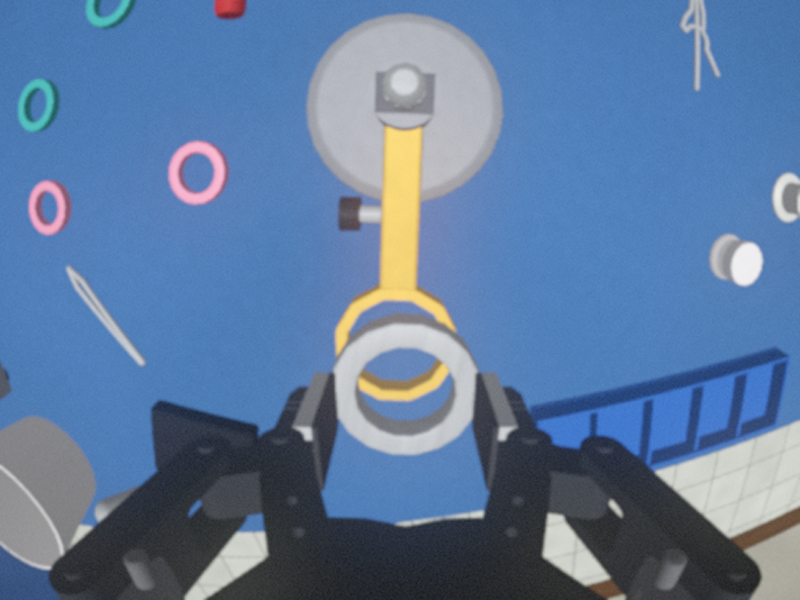

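The stand is seen from above: the base centre is at about (405,106), the pin's tip at (404,80), and the arm runs straight down the image. I overshot to x=670, which did no harm. Next I'll fit the base circle numerically.

```bash
python3 -c "
from h import *
import pickle;p=pickle.load(open('w4.pkl','rb'));k=.64
i=cv2.imread('pics/w4.png');g=cv2.cvtColor(i,cv2.COLOR_BGR2HSV)
# base rim radial edge search in world, z=18
from scipy.optimize import least_squares
sat=cv2.GaussianBlur(g[...,1],(3,3),0)
pts=[]
c0=at_z('wrist',405*k,106*k,18,p);print('c0',c0)
for a in np.linspace(0,2*np.pi,72,endpoint=False):
  prof=[]
  for r in np.arange(66,86,.5):
    u,v=px('wrist',[c0[0]+r*np.cos(a),c0[1]+r*np.sin(a),18],p)
    prof.append(sat[int(round(v)),int(round(u))] if 0<=v<384 and 0<=u<512 else 0)
  prof=np.array(prof,int);j=np.where(prof>105)[0]
  if len(j) and j[0]>0: r=66+.5*j[0];pts.append((c0[0]+r*np.cos(a),c0[1]+r*np.sin(a),a))
pts=np.array(pts)
f=least_squares(lambda q:np.hypot(pts[:,0]-q[0],pts[:,1]-q[1])-q[2],[c0[0],c0[1],75],loss='soft_l1');print(len(pts),f.x)
c=f.x[:2]
for z in (110,117,123,129,135,141):
  print(z,at_z('wrist',404*k,80*k,z,p),np.array(px('wrist',[c[0],c[1],z],p))/k)
# arm direction
for v in (140,180,220,260,285):
  row=i[int(v*k)];hs=g[int(v*k)];m=np.where((hs[:,0]>15)&(hs[:,0]<35)&(hs[:,1]>100))[0];m=m[(m>225)&(m<290)];u=(m[0]+m[-1])/2;print(v,at_z('wrist',u,v*k,53,p),m[0],m[-1])
"

```

```text
c0 [552.3 -21.5  18. ]
62 [552.0734288  -22.2659279   74.38057514]
110 [548.7 -21.7 110. ] [404.09044573  86.11144123]
117 [549.9 -22.  117. ] [404.11103902  84.02751988]
123 [550.9 -22.1 123. ] [404.12963973  82.14825335]
129 [552.  -22.3 129. ] [404.14918664  80.17646539]
135 [553.  -22.5 135. ] [404.16975306  78.10522755]
141 [554.1 -22.7 141. ] [404.19141996  75.9269103 ]
140 [579.  -27.4  53. ] 247 269
180 [605.3 -32.9  53. ] 246 268
220 [631.9 -38.5  53. ] 245 267
260 [658.9 -44.7  53. ] 244 265
285 [676.4 -48.3  53. ] 243 265
```

```bash
python3 -c "
from h import *
go(553,-23,178,2.931)
"
```

```text
tool cm [12.15 -0.69  4.66] turn deg 2.8
```

```bash
python3 -m inch '[[[4,-0.3,1,2.5],[8,-0.5,3,2.5],[11,-0.6,4.6,2.5],[12.1,-0.7,4.6,2.5],[12.1,-0.7,4.6,2.5],[12.1,-0.7,4.6,2.5],[12.1,-0.7,4.6,2.5]]]'; python3 -c "
from h import *
import pickle
s=sensors.read_state();print(s['eef_pos'],s['tool_rot'])
p=camera_params('wrist');i=get_image('wrist')
cv2.imwrite('pics/w5.png',i);cv2.imwrite('pics/w5b.png',cv2.resize(i[170:320,170:350],(720,600),interpolation=cv2.INTER_CUBIC))
pickle.dump(p,open('w5.pkl','wb'))
"
```

```text
clock: 5.97
eef_pos: [549.3, -33.6, 178.8]
tool_rot: [3.142, 0.002, 2.927]
force: [0.2, 0.7, -1.1]
width: 47.3
gripper_force: 62.1
[549.2512067  -33.5607022  178.78929333] [3.14157956e+00 1.65864822e-03 2.92655853e+00]
```

View pics/w5b.png

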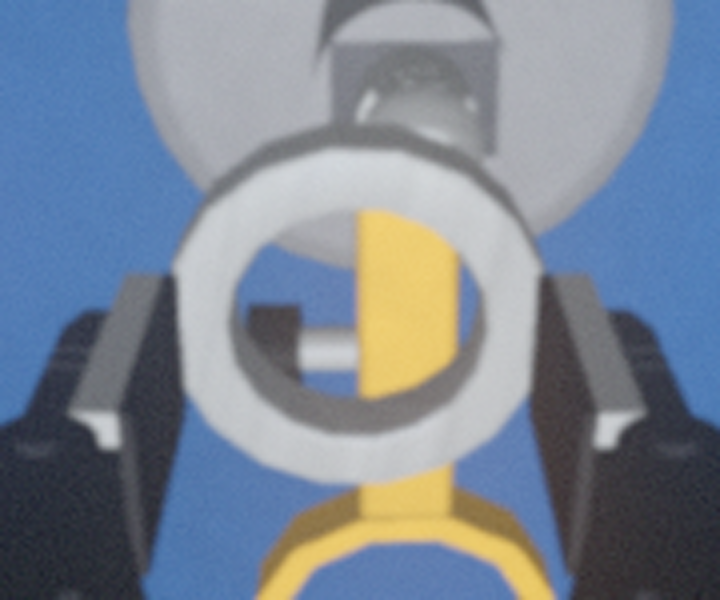

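The ring hangs level and is short of the pin, about 11 mm off in y. The pin is at crop (425,110), and the arm is vertical in the image, so the yaw is aligned. I'll fit the base again from this pose and compare it with the ring.

```bash
cat > fb.py <<'E'
from h import *
import pickle,sys
from scipy.optimize import least_squares
n=sys.argv[1]
p=pickle.load(open(n+'.pkl','rb'));i=cv2.imread('pics/'+n+'.png');g=cv2.cvtColor(i,cv2.COLOR_BGR2HSV)
sat=cv2.GaussianBlur(g[...,1],(3,3),0);c0=np.array([551,-23.])
for it in range(2):
  pts=[]
  for a in np.linspace(0,2*np.pi,120,endpoint=False):
    prof=[]
    for r in np.arange(66,86,.5):
      u,v=px('wrist',[c0[0]+r*np.cos(a),c0[1]+r*np.sin(a),18],p)
      prof.append(sat[int(round(v)),int(round(u))] if 0<=v<384 and 0<=u<512 else 0)
    prof=np.array(prof,int);j=np.where(prof>105)[0]
    if len(j) and j[0]>3 and prof[:j[0]].max()<105 and prof[-1]>120: r=66+.5*j[0];pts.append((c0[0]+r*np.cos(a),c0[1]+r*np.sin(a)))
  pts=np.array(pts)
  f=least_squares(lambda q:np.hypot(pts[:,0]-q[0],pts[:,1]-q[1])-75,c0,loss='soft_l1');c0=f.x
print(len(pts),f.x,f.cost)
E
python3 fb.py w5; python3 fb.py w4; python3 -c "
from h import *
import pickle;p=pickle.load(open('w5.pkl','rb'))
for z in (178,184,188): print(at_z('wrist',259.5,248.7,z,p))
go(552,-23,178)"
```

```text
89 [549.85523614 -22.22996966] 40.88700304307574
85 [552.40187787 -22.32787905] 27.75460098618905
[547.2 -33.3 178. ]
[544.1 -32.6 184. ]
[542.  -32.2 188. ]
tool cm [-0.02  1.09  0.09] turn deg None
```

```bash
python3 -m inch '[[[0,0.6,0,0],[0,1.1,0,0],[0,1.1,1,0],[0,1.1,2,0],[0,1.1,3,0],[0,1.1,3.5,0],[0,1.1,4,0],[0,1.1,4.5,0]]]'; python3 -c "
from h import *
import pickle
s=sensors.read_state();print(s['eef_pos'],s['force'],s['torque'])
p=camera_params('wrist');i=get_image('wrist')
cv2.imwrite('pics/w6.png',i)
pickle.dump(p,open('w6.pkl','wb'))
"; python3 fb.py w6
```

```text
clock: 6.68
eef_pos: [549.8, -22.7, 133.1]
tool_rot: [-3.141, -0.001, 2.926]
force: [-0.0, -1.0, -0.9]
width: 46.7
gripper_force: 62.1
[549.84747007 -22.71958126 133.05574506] [-0.01048874 -0.95934683 -0.89777974] [-0.0186883  -0.00584342 -0.00638354]
87 [550.37861748 -21.71584149] 58.30281841599111
```

```bash
python3 -m inch '[[[-0.15,0,0.4,0],[-0.15,0,0.9,0],[-0.15,0,1.4,0],[-0.15,0,1.9,0],[-0.15,0,2.4,0],[-0.15,0,2.8,0],[-0.15,0,3.2,0],[-0.15,0,3.4,0]]]'; python3 -m inch '[[[0,0,0.1,0],[0,0,0.2,0],[0,0,0.3,0],[0,0,0.4,0],[0,0,0.5,0],[0,0,0.5,0]]]'
```

```text
clock: 7.4
eef_pos: [551.3, -22.8, 99.3]
tool_rot: [-3.141, -0.001, 2.927]
force: [0.5, 0.0, -0.7]
width: 46.5
gripper_force: 62.1
clock: 7.9
eef_pos: [551.5, -22.8, 94.8]
tool_rot: [3.142, -0.0, 2.927]
force: [0.2, -0.3, -1.4]
width: 46.7
gripper_force: 62.1
```

```bash
python3 -m inch '[[[0,0,0.1,0],[0,0,0.2,0],[0,0,0.3,0],[0,0,0.3,0]]]';python3 -m inch '[[[0,0,0.1,0],[0,0,0.2,0],[0,0,0.3,0],[0,0,0.3,0]]]'
```

```text
clock: 8.23
eef_pos: [551.4, -22.8, 91.7]
tool_rot: [-3.142, -0.0, 2.927]
force: [0.1, 1.0, -0.8]
width: 46.8
gripper_force: 62.1
clock: 8.57
eef_pos: [551.4, -22.8, 88.7]
tool_rot: [-3.142, -0.0, 2.927]
force: [-0.7, -0.4, -2.0]
width: 46.6
gripper_force: 62.1
```

```bash
for k in 1 2; do python3 -m inch '[[[0,0,0.1,0],[0,0,0.15,0],[0,0,0.15,0]]]'|grep -E "eef|force: \["; done; python3 -m inch '[[[0,0,0.1,0],[0,0,0.15,0],[0,0,0.15,0]]]'
```

```text
eef_pos: [551.5, -22.8, 87.6]
force: [-1.3, 0.1, 1.9]
eef_pos: [551.6, -22.8, 87.4]
force: [-3.3, 0.7, 14.3]
clock: 9.32
eef_pos: [551.6, -22.9, 87.3]
tool_rot: [3.141, 0.001, 2.926]
force: [-7.1, 0.1, 25.9]
width: 46.7
gripper_force: 67.8
```

```bash
python3 -m inch '[[[0,0,-0.1,0],[0,0,-0.2,0],[0,0,-0.25,0],[0,0,-0.25,0]]]'|grep -E "eef|force: \["; python3 -m inch '[[[0,0,0,0],[0,0,0,0],[0,0,0,0],[0,0,0,0],[0,0,0,0]]]' 7; python3 -m inch '[[[0,0,-1,0],[0,0,-3,0],[0,0,-6,0],[0,0,-9,0],[0,0,-12,0],[0,0,-14,0],[0,0,-14,0],[0,0,-14,0]]]'; python3 -c "
from h import *
import pickle
p=camera_params('wrist');i=get_image('wrist');cv2.imwrite('pics/w7.png',i);pickle.dump(p,open('w7.pkl','wb'))
go(446.5,261.5,200,2.9276)"; python3 fb.py w7
```

```text
eef_pos: [551.6, -22.8, 87.5]
force: [-2.5, -0.5, 8.4]
clock: 10.07
eef_pos: [551.5, -22.8, 86.6]
tool_rot: [-3.142, -0.0, 2.927]
force: [0.5, 0.0, 0.4]
width: 69.9
gripper_force: 0.0
clock: 10.73
eef_pos: [552.2, -22.8, 228.6]
tool_rot: [3.141, 0.003, 2.927]
force: [-0.4, 0.8, 0.6]
width: 70.0
gripper_force: 0.0
tool cm [16.3  25.53  2.73] turn deg -0.0
97 [549.65946074 -21.6773076 ] 27.568750178743727
```

```bash
python3 -m inch '[[[4,6.4,0,0],[8,12.8,0,0],[12,19,1,0],[16.3,25.5,3,0],[16.3,25.5,7,0],[16.3,25.5,10.8,0],[16.3,25.5,10.8,0],[16.3,25.5,10.8,0]]]' 5;  python3 -c "
from h import *
import pickle
p=camera_params('wrist');i=get_image('wrist');cv2.imwrite('pics/w8.png',i);pickle.dump(p,open('w8.pkl','wb'))
print(np.array(px('wrist',[446,261,36],p)),px('wrist',[553.5,237.5,2.5],p),sensors.read_state()['eef_pos'])
hsv=cv2.cvtColor(i,cv2.COLOR_BGR2HSV)
# black blob of grip above the fingers
m=(hsv[...,2]<70).astype(np.uint8);n,l,st,c=cv2.connectedComponentsWithStats(m)
for k in range(1,n):
  if st[k,4]>60: print(st[k],c[k])
go(446,261,120,2.9276);go(446,261,7,2.9276)"
```

```text
clock: 11.45
eef_pos: [445.7, 259.8, 118.9]
tool_rot: [-3.14, -0.001, 2.927]
force: [0.5, 0.4, -0.3]
width: 50.1
gripper_force: 0.0
[261.17257128 202.54485824] (np.float64(260.6167268747472), np.float64(290.55405083842186)) [439.63971309 266.24305338 114.04730014]
[   31   275   457   109 24681] [260.87196629 343.88436449]
tool cm [-0.72 -0.39 -0.6 ] turn deg 0.5
tool cm [-0.84 -0.36 10.7 ] turn deg 0.5
```

```bash
python3 -m inch '[[[0,0,0,0],[0,0,0,0]]]'|grep eef;  python3 -c "
from h import *
import pickle
p=camera_params('wrist');i=get_image('wrist');cv2.imwrite('pics/w9.png',i);pickle.dump(p,open('w9.pkl','wb'))
print(sensors.read_state()['eef_pos'])
hsv=cv2.cvtColor(i,cv2.COLOR_BGR2HSV)
m=((hsv[...,1]<150)).astype(np.uint8)[120:290,220:300]
for r in range(0,170,8):
  j=np.where(m[r])[0]; print(r+120, (j.min()+220,j.max()+220,len(j)) if len(j) else '', hsv[r+120,220+int(j.mean()),2] if len(j) else '')
go(446,261,7,2.9276)"
```

```text
eef_pos: [446.2, 258.4, 119.4]
[447.42682869 257.70053158 120.33122894]
120 (np.int64(220), np.int64(299), 78) 194
128 (np.int64(220), np.int64(299), 79) 192
136 (np.int64(220), np.int64(299), 80) 194
144 (np.int64(220), np.int64(299), 79) 193
152 (np.int64(220), np.int64(299), 79) 193
160 (np.int64(220), np.int64(299), 79) 192
168 (np.int64(220), np.int64(299), 80) 194
176 (np.int64(220), np.int64(299), 80) 192
184 (np.int64(220), np.int64(299), 80) 86
192 (np.int64(220), np.int64(299), 80) 105
200 (np.int64(220), np.int64(299), 80) 102
208 (np.int64(220), np.int64(299), 80) 98
216 (np.int64(220), np.int64(299), 80) 202
224 (np.int64(220), np.int64(299), 80) 185
232 (np.int64(220), np.int64(299), 80) 191
240 (np.int64(220), np.int64(299), 80) 216
248 (np.int64(220), np.int64(299), 80) 191
256 (np.int64(220), np.int64(299), 80) 192
264 (np.int64(220), np.int64(299), 80) 189
272 (np.int64(220), np.int64(299), 80) 191
280 (np.int64(220), np.int64(299), 80) 194
288 (np.int64(220), np.int64(299), 80) 192
tool cm [ 0.2   0.31 11.33] turn deg -0.1
```

```bash
python3 -c "
from h import *
import pickle
p=pickle.load(open('w9.pkl','rb'));i=cv2.imread('pics/w9.png')
v=i[...,0].astype(int)
m=(v<140).astype(np.uint8)[160:240,220:310];n,l,st,c=cv2.connectedComponentsWithStats(m)
for k in range(1,n):
  if st[k,4]>30: print(st[k],c[k]+[220,160])
print('pred top corners',[np.array(px('wrist',np.array([446,261,36])+np.array([np.cos(-.214)*a-np.sin(-.214)*b,np.sin(-.214)*a+np.cos(-.214)*b,0]),p)).round(1) for a in(-10,10) for b in (-6,6)], px('wrist',[446+9.8,261-2.1,5],p))
"
```

```text
[ 37  18  15  33 437] [264.04347826 194.31121281]
pred top corners [array([255.4, 189.5]), array([270.6, 189.6]), array([255.5, 213.2]), array([270.3, 213.2])] (np.float64(262.58707894337755), np.float64(200.97357948416402))
```

```bash
python3 -m inch '[[[0.25,0.3,3,0],[0.25,0.3,6,0],[0.25,0.3,8.5,0],[0.25,0.3,10.5,0],[0.25,0.3,11.2,0],[0.25,0.3,11.2,0],[0.25,0.3,11.2,0],[0.25,0.3,11.2,0]]]'; python3 -m inch '[[[0,0,0,0],[0,0,0,0],[0,0,0,0],[0,0,0,0],[0,0,0,0],[0,0,0,0],[0,0,0,0]]]' 0.9
```

```text
clock: 12.38
eef_pos: [447.0, 262.3, 10.3]
tool_rot: [3.14, 0.002, 2.926]
force: [-0.1, -0.1, 0.6]
width: 50.0
gripper_force: 0.0
clock: 12.97
eef_pos: [446.1, 262.7, 9.8]
tool_rot: [3.141, 0.001, 2.927]
force: [-0.8, -0.7, 5.8]
width: 11.2
gripper_force: 58.6
```

```bash
python3 -m inch '[[[0,0,-2,0],[0,0,-5,0],[0,0,-9,7],[0,0,-12,14],[0,0,-12,21],[0,0,-12,28],[0,0,-12,35],[0,0,-12,42]]]'; python3 -m inch '[[[0,0,0,7],[0,0,0,14],[0,0,0,21],[0,0,0,28],[0,0,0,35],[0,0,0,42],[0,0,0,47.8],[0,0,0,47.8]]]'; python3 -c "
from h import *
print(sensors.read_state()['qpos']);go(465,11,130,1.36)"
```

```text
clock: 13.63
eef_pos: [445.4, 262.7, 129.5]
tool_rot: [3.141, -0.001, 2.188]
force: [-0.6, 0.2, -0.7]
width: 10.8
gripper_force: 58.5
clock: 14.3
eef_pos: [445.2, 262.6, 128.8]
tool_rot: [-3.141, 0.0, 1.358]
force: [0.2, -0.5, -0.9]
width: 11.2
gripper_force: 58.5
[-0.99338707  0.67733639  0.6294806   1.99578902 -0.63418079  0.67186631
 -0.16794379]
tool cm [-24.17   7.26  -0.11] turn deg -0.1
```

```bash
python3 -m inch '[[[-4,1.2,0,0],[-8,2.4,0,0],[-12,3.6,0,0],[-16,4.8,0,0],[-20,6,1,0],[-24.2,7.3,3,0],[-24.2,7.3,5.8,0],[-24.2,7.3,5.8,0]]]'; python3 -m inch '[[[0,0,0,0],[0,0,0,0]]]';python3 -c "
from h import *
import pickle
s=sensors.read_state();print(s['eef_pos'],s['tool_rot'])
p=camera_params('wrist');i=get_image('wrist');cv2.imwrite('pics/w10.png',i);pickle.dump(p,open('w10.pkl','wb'))
pt=[np.array(px('wrist',[550.3,-22.3,z],p)).round(0) for z in (80,111,129)];print(pt)
u,v=pt[1].astype(int);u0=min(max(u-60,0),392);v0=min(max(v-45,0),294)
c=i[v0:v0+90,u0:u0+120];print(u0,v0)
cv2.imwrite('pics/w10b.png',cv2.resize(c,(800,600),interpolation=cv2.INTER_CUBIC))
"
```

```text
clock: 14.97
eef_pos: [464.3, 6.8, 68.2]
tool_rot: [-3.137, 0.002, 1.356]
force: [-0.9, 0.2, -1.2]
width: 11.0
gripper_force: 58.7
clock: 15.13
eef_pos: [466.4, 11.6, 71.4]
tool_rot: [-3.141, -0.001, 1.362]
force: [1.0, 0.1, -0.8]
width: 11.2
gripper_force: 58.7
[466.35518503  11.56999555  71.40116128] [-3.14125809e+00 -1.12406045e-03  1.36192826e+00]
[array([411., 277.]), array([435., 308.]), array([451., 330.])]
375 263
```

View pics/w10b.png

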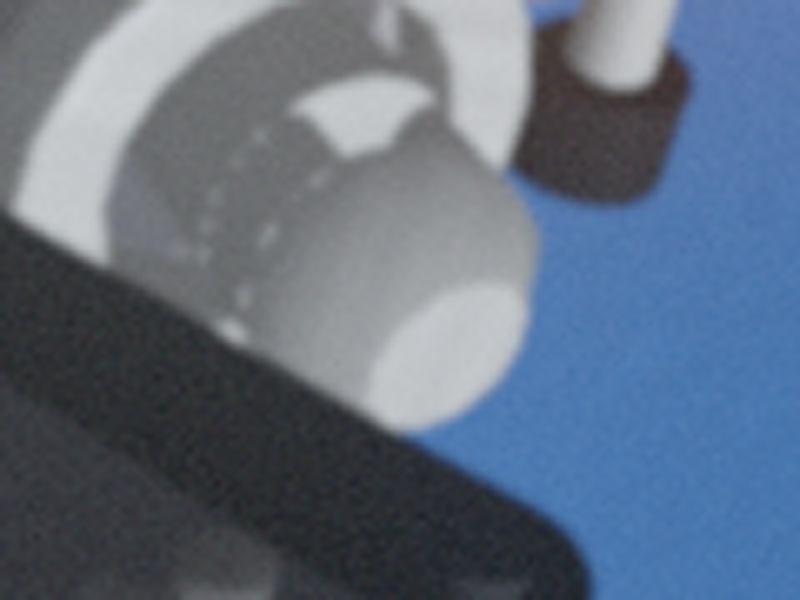

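The crop shows the pin standing inside the ring on the hub. Its tip face is centred at about (450,355) in the crop. The bright patch at (370,110) is the floor of the hole mouth on the +y side, its rim at (370,75). I'll solve for the height from these, plus the scene camera.

```bash
python3 -c "
from h import *
import pickle;p=pickle.load(open('w10.pkl','rb'))
ax=np.array([550.3,-22.3]);xs=np.array([.978,-.209]);ys=np.array([.209,.978])
f=lambda P,z:(np.array(px('wrist',[*P,z],p))-[375,263])/.15
print('cam',ray('wrist',0,0,p)[0])
print('ring top ctr',f(ax,92).round(0),'ring +y outer',f(ax+26*ys,92).round(0),'+x outer',f(ax+26*xs,92).round(0),'+y inner',f(ax+17*ys,92).round(0),'+x inner',f(ax+17*xs,92).round())
for z in (113,117,121,125,129,133): print(z,'tip',f(ax,z).round(0),'+x rim',f(ax+7*xs,z).round(0),'floor rim +y',f(ax+12*ys,z-22).round(0),'+-4',f(ax+11.3*ys+4*xs,z-22).round(0),f(ax+11.3*ys-4*xs,z-22).round(0))
for z in (113,121,129,137):print(z,np.array(px('scene',[*ax,z]))/.64)
print(np.array(px('scene',[*ax,80]))/.64,np.array(px('scene',[*(ax+22*xs),80]))/.64,np.array(px('scene',[*(ax),18]))/.64)
s=cv2.imread('pics/scene0.png');cv2.imwrite('pics/sc.png',cv2.resize(s[165:245,205:285],(600,600),interpolation=cv2.INTER_CUBIC))
"
```

```text
cam [482.15366808  86.8892095  212.88670296]
ring top ctr [297. 166.] ring +y outer [ 372. -109.] +x outer [533. 133.] +y inner [346.  -9.] +x inner [456. 145.]
113 tip [411. 316.] +x rim [482. 303.] floor rim +y [327.  39.] +-4 [364.  42.] [284.  50.]
117 tip [434. 348.] +x rim [506. 334.] floor rim +y [349.  64.] +-4 [386.  67.] [306.  76.]
121 tip [458. 381.] +x rim [531. 366.] floor rim +y [371.  90.] +-4 [409.  92.] [328. 102.]
125 tip [483. 415.] +x rim [556. 398.] floor rim +y [395. 117.] +-4 [433. 119.] [351. 130.]
129 tip [508. 449.] +x rim [582. 432.] floor rim +y [419. 145.] +-4 [457. 146.] [374. 158.]
133 tip [534. 485.] +x rim [608. 467.] floor rim +y [444. 174.] +-4 [482. 175.] [398. 188.]
113 [375.97089669 282.31858443]
121 [376.02564604 278.64605828]
129 [376.08100329 274.93275559]
137 [376.1369786  271.17799344]
[375.75126987 297.05090812] [363.73475244 300.89631223] [375.36389487 323.03559393]
```

```bash
python3 -m inch '[[[2,0,-1,0],[6,0,-3.7,0],[10,0,-3.7,0],[13.3,0,-3.7,0],[13.3,0,-3.7,0],[13.3,0,-3.7,0],[13.3,0,-3.7,0],[13.3,0,-3.7,0]]]'; python3 -c "
from h import *
go(550.2+.209*137,-22+.978*137,108.5,1.36)"
```

```text
clock: 15.85
eef_pos: [493.8, 139.9, 108.5]
tool_rot: [3.141, 0.0, 1.359]
force: [-0.4, -0.9, -1.4]
width: 11.0
gripper_force: 58.8
tool cm [-0.94  8.9   0.  ] turn deg -0.0
```

```bash
python3 -m inch '[[[0,3,0,0],[0,6,0,0],[0,8,0,0],[0,8.9,0,0],[-0.9,8.9,0,0],[-0.9,8.9,0,0],[-0.9,8.9,0,0],[-0.9,8.9,0,0]]]'; python3 -c "
from h import *
import pickle
go(550.2+.209*137,-22+.978*137,108.3,1.36)
p=camera_params('wrist');i=get_image('wrist');cv2.imwrite('pics/w11.png',i);pickle.dump(p,open('w11.pkl','wb'))
t=get_image('top');cv2.imwrite('pics/top1.png',t)
c=t[145:225,240:320];a=cv2.resize(c,(560,560),interpolation=cv2.INTER_CUBIC)
cv2.imwrite('pics/m.png',a)
P=lambda d,z:((np.array(px('top',[550.2+.209*d,-22+.978*d,z]))-[240,145])*7).round(0)
print('pin tip pred',P(0,119),'tip leg pred',P(27,101),P(60,101))
"
```

```text
clock: 16.52
eef_pos: [577.7, 113.1, 107.8]
tool_rot: [-3.14, -0.0, 1.359]
force: [0.4, 0.0, -0.7]
width: 10.7
gripper_force: 58.8
tool cm [-0.09  0.14 -0.05] turn deg -0.1
pin tip pred [204. 318.] tip leg pred [124. 310.] [ 26. 293.]
```

View pics/m.png

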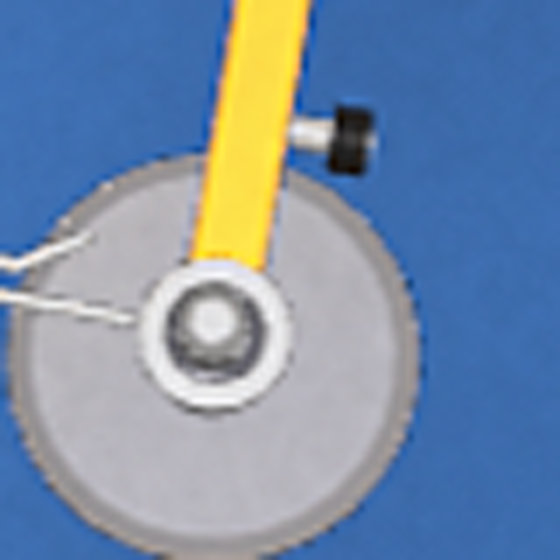

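The top crop shows the straight leg ending at about (130,321), short of the pin tip at (211,320). The leg line seems to pass a few mm on the robot's side of the pin axis. I'll measure that numerically.

```bash
python3 -c "
from h import *
from scipy.optimize import least_squares
t=cv2.imread('pics/top1.png');g=cv2.cvtColor(t,cv2.COLOR_BGR2GRAY).astype(float);hs=cv2.cvtColor(t,cv2.COLOR_BGR2HSV)[...,1].astype(float)
def bil(a,u,v): return cv2.remap(a.astype(np.float32),np.float32([[u]]),np.float32([[v]]),cv2.INTER_LINEAR)[0,0]
# base circle z=18 sat edge
c=np.array([549.,-23.])
for it in range(3):
  pts=[]
  for a in np.linspace(0,2*np.pi,180,endpoint=False):
    r=np.arange(66,86,.5);pr=np.array([bil(hs,*px('top',[c[0]+q*np.cos(a),c[1]+q*np.sin(a),18])) for q in r])
    j=np.where(pr>105)[0]
    if len(j) and j[0]>3: pts.append((c[0]+r[j[0]]*np.cos(a),c[1]+r[j[0]]*np.sin(a)))
  pts=np.array(pts);f=least_squares(lambda q:np.hypot(pts[:,0]-q[0],pts[:,1]-q[1])-75,c,loss='soft_l1');c=f.x
print('base',c,len(pts),f.cost)
# leg: bright ridge in columns 241..257, map to z=101
L=[]
for u in range(236,258):
  v=np.arange(182,194); w=g[v,u]-np.median(g[v,u]); w[w<25]=0
  if w.sum()>0: P=at_z('top',u,(w*v).sum()/w.sum(),101);L.append(P[:2]);print(u,round((w*v).sum()/w.sum(),2),P)
# ring disc: z=92 bright
m=(g>190);ys,xs=np.where(m[170:210,255:290]);pt=np.float32(np.c_[xs+255,ys+170]);(cx,cy),r=cv2.minEnclosingCircle(pt);print('ring',cx,cy,r,at_z('top',cx,cy,92))
"
```

```text
Traceback (most recent call last):
  File "h.py", line 13, in px
    p=p or camera_params(cam); K=np.array(p['mtx'],float); R=cv2.Rodrigues(np.array(p['rvec'],float))[0]; c=R@np.array(P,float)+np.array(p['tvec'],float).ravel()
           ~~~~~~~~~~~~~^^^^^
ValueError: time passes only in moves, steps and waits
```

```bash
cat > tl.py <<'E'
from h import *
import sys
from scipy.optimize import least_squares
T=camera_params('top')
t=cv2.imread(sys.argv[1]);g=cv2.cvtColor(t,cv2.COLOR_BGR2GRAY).astype(float);hs=cv2.cvtColor(t,cv2.COLOR_BGR2HSV)[...,1].astype(np.float32)
def bil(a,uv): uv=np.float32(uv);return cv2.remap(a,uv[None,:,0],uv[None,:,1],cv2.INTER_LINEAR)[0]
c=np.array([549.,-23.])
for it in range(3):
  pts=[]
  for a in np.linspace(0,2*np.pi,180,endpoint=False):
    r=np.arange(66,86,.5);pr=bil(hs,[px('top',[c[0]+q*np.cos(a),c[1]+q*np.sin(a),18],T) for q in r])
    j=np.where(pr>105)[0]
    if len(j) and j[0]>3: pts.append((c[0]+r[j[0]]*np.cos(a),c[1]+r[j[0]]*np.sin(a)))
  pts=np.array(pts);f=least_squares(lambda q:np.hypot(pts[:,0]-q[0],pts[:,1]-q[1])-75,c,loss='soft_l1');c=f.x
print('base',c,len(pts),f.cost)
L=[]
for u in range(230,259):
  v=np.arange(182,195); w=g[v,u]-np.median(g[v,u]); w[w<20]=0
  if w.sum()>0: L.append(np.r_[u,(w*v).sum()/w.sum(),at_z('top',u,(w*v).sum()/w.sum(),101,T)[:2]])
L=np.array(L);print(L.round(1)[::2])
E
python3 tl.py pics/top1.png
```

```text
base [549.61722478 -23.40884287] 164 16.896496722554087
[[230.  186.4 564.7  68.6]
 [232.  186.2 565.2  63.9]
 [235.  186.4 564.3  57. ]
 [237.  184.4 569.   52.2]
 [239.  184.9 567.7  47.6]
 [241.  184.3 568.8  42.9]
 [243.  184.9 567.2  38.3]
 [245.  188.  559.9  33.8]
 [247.  188.  559.8  29.1]
 [249.  188.  559.6  24.5]
 [251.  188.6 558.   19.9]
 [253.  189.  557.   15.2]
 [255.  189.  556.8  10.6]
 [257.  190.  554.4   6. ]]
```

```bash
python3 -m inch '[[[0,0.12,-0.05,0],[-0.3,0.12,-0.05,0],[-0.6,0.12,-0.05,0],[-0.9,0.12,-0.05,0],[-1.1,0.12,-0.05,0],[-1.1,0.12,-0.05,0],[-1.1,0.12,-0.05,0]]]'; for k in 1 2 3; do python3 -m inch '[[[-0.1,0,0,0],[-0.2,0,0,0],[-0.2,0,0,0]]]'|grep -E "eef|force: \["; done; python3 -c "
from h import *
go(550.2+.209*122,-22+.978*122,108.3,1.36)"
```

```text
clock: 17.2
eef_pos: [578.1, 101.7, 108.4]
tool_rot: [-3.142, -0.0, 1.359]
force: [0.1, -0.7, -0.6]
width: 10.9
gripper_force: 58.8
eef_pos: [577.7, 99.8, 108.4]
force: [0.7, -1.0, -0.5]
eef_pos: [577.3, 97.8, 108.4]
force: [0.5, 0.6, -0.6]
eef_pos: [576.8, 95.8, 108.4]
force: [0.5, -0.6, -0.6]
tool cm [ 0.12 -0.14  0.01] turn deg -0.0
```

```bash
python3 -c "
from h import *
cv2.imwrite('pics/top2.png',get_image('top'));s=sensors.read_state();print(s['eef_pos'],s['force'])"; sed -i 's/range(230,259)/range(240,266)/' tl.py; python3 tl.py pics/top2.png; python3 tl.py pics/top1.png | tail -8
```

```text
[576.88045941  95.91536553 108.38370176] [ 0.38891833 -0.35557676 -0.98667364]
base [549.6046959  -23.33878418] 163 45.377403779211846
[[240.  190.4 554.5  45.5]
 [243.  185.8 565.2  38.3]
 [245.  183.2 571.1  33.5]
 [247.  184.3 568.4  28.9]
 [249.  185.2 566.2  24.3]
 [251.  184.1 568.5  19.6]
 [253.  188.  559.3  15.2]
 [255.  188.  559.2  10.5]
 [257.  189.  556.7   6. ]
 [259.  189.  556.6   1.3]
 [261.  192.4 548.5  -3.1]
 [263.  187.4 560.   -8.1]
 [265.  185.3 564.7 -12.9]]
 [248.  188.  559.7  26.8]
 [250.  188.  559.5  22.2]
 [252.  189.  557.1  17.6]
 [254.  189.  556.9  12.9]
 [256.  190.  554.4   8.3]
 [258.  190.  554.3   3.7]
 [263.  186.6 561.8  -8.1]
 [265.  184.9 565.8 -12.9]]
```

```bash
python3 -m inch '[[[0,-0.06,0,0],[0,-0.12,0,0],[0,-0.12,0,0]]]'|grep -E "eef|force: \["; for k in 1 2 3; do python3 -m inch '[[[-0.1,0,0,0],[-0.2,0,0,0],[-0.2,0,0,0]]]'|grep -E "eef|force: \["; done
```

```text
eef_pos: [575.5, 96.5, 108.3]
force: [0.0, 0.3, -0.8]
eef_pos: [575.3, 94.1, 108.4]
force: [1.0, -0.4, -2.0]
eef_pos: [574.8, 92.1, 108.4]
force: [0.8, -0.0, -0.5]
eef_pos: [574.4, 90.1, 108.4]
force: [-0.1, 0.2, -0.1]
```

```bash
for k in 1 2 3; do python3 -m inch '[[[-0.2,0,0,0],[-0.4,0,0,0],[-0.6,0,0,0],[-0.6,0,0,0]]]'|grep -E "eef|force: \["; done
```

```text
eef_pos: [573.1, 83.9, 108.4]
force: [0.1, -0.3, -0.9]
eef_pos: [571.8, 78.1, 108.4]
force: [-0.7, -0.2, -1.2]
eef_pos: [570.6, 72.2, 108.4]
force: [0.5, -0.0, -0.2]
```

```bash
for k in 1 2 3 4; do python3 -m inch '[[[-0.15,0,0,0],[-0.3,0,0,0],[-0.3,0,0,0]]]'|grep -E "eef|force: \["; done
```

```text
eef_pos: [570.0, 69.5, 108.4]
force: [0.2, -0.3, -0.4]
eef_pos: [569.4, 66.6, 108.4]
force: [0.0, -0.4, -0.1]
eef_pos: [568.7, 63.6, 108.4]
force: [-0.7, -0.4, -0.9]
eef_pos: [568.1, 60.7, 108.4]
force: [0.5, -0.3, -0.4]
```

```bash
for k in 1 2 ; do python3 -m inch '[[[-0.1,0,0,0],[-0.2,0,0,0],[-0.2,0,0,0]]]'|grep -E "eef|rot|force: \["; done
```

```text
eef_pos: [567.7, 58.9, 108.4]
tool_rot: [3.142, 0.0, 1.359]
force: [-0.1, 0.3, -1.2]
eef_pos: [567.5, 57.1, 108.4]
tool_rot: [3.141, -0.0, 1.359]
force: [-0.3, 0.4, -0.7]
```

```bash
for k in 1 2 3; do python3 -m inch '[[[-0.1,0,0,0],[-0.2,0,0,0],[-0.2,0,0,0]]]'|grep -E "eef|force: \["; done
```

```text
eef_pos: [567.5, 55.4, 108.5]
force: [1.8, 0.5, -0.8]
eef_pos: [567.4, 53.6, 108.6]
force: [3.8, 2.6, -1.4]
eef_pos: [567.4, 50.9, 108.8]
force: [4.6, -0.6, -0.5]
```

```bash
for k in 1 2 3; do python3 -m inch '[[[-0.1,-0.02,0,0],[-0.2,-0.04,0,0],[-0.2,-0.04,0,0]]]'|grep -E "eef|rot|force: \["; done
```

```text
eef_pos: [567.0, 49.7, 108.9]
tool_rot: [3.138, -0.001, 1.36]
force: [6.2, 1.7, -1.0]
eef_pos: [566.5, 48.8, 109.0]
tool_rot: [3.138, -0.002, 1.361]
force: [6.2, 4.2, -1.0]
eef_pos: [565.9, 47.8, 109.0]
tool_rot: [3.138, -0.003, 1.361]
force: [6.4, 5.0, 0.1]
```

```bash
for k in 1 2 3; do python3 -m inch '[[[-0.1,0,0,0],[-0.15,0,0,0],[-0.15,0,0,0]]]'|grep -E "eef|force: \["; done
```

```text
eef_pos: [565.6, 47.0, 109.0]
force: [7.2, 6.4, -0.1]
eef_pos: [565.2, 45.8, 108.9]
force: [6.2, 6.3, -0.6]
eef_pos: [564.7, 43.2, 108.9]
force: [5.8, 4.5, -1.7]
```

```bash
for k in 1 2 3; do python3 -m inch '[[[-0.1,0,0,0],[-0.15,0,0,0],[-0.15,0,0,0]]]'|grep -E "eef|force: \["; done
```

```text
eef_pos: [564.4, 41.8, 108.9]
force: [6.0, 5.3, -1.3]
eef_pos: [564.4, 41.7, 109.0]
force: [6.8, 7.4, 0.0]
eef_pos: [564.3, 41.5, 109.1]
force: [7.4, 9.5, 0.4]
```

```bash
for k in 1 2; do python3 -m inch '[[[-0.1,0,0,0],[-0.15,0,0,0],[-0.15,0,0,0],[-0.15,0,0,0]]]'|grep -E "eef|force: \["; done; python3 -c "
from h import *
s=sensors.read_state();print(s['force'],s['torque'])
cv2.imwrite('pics/top3.png',get_image('top'));cv2.imwrite('pics/w12.png',get_image('wrist'))
import pickle;pickle.dump(camera_params('wrist'),open('w12.pkl','wb'))"
```

```text
eef_pos: [564.2, 41.4, 109.2]
force: [6.8, 12.0, 1.6]
eef_pos: [564.2, 41.2, 109.3]
force: [7.9, 15.0, 1.4]
[ 7.90230567 15.02518781  1.40483252] [ 3.23029316 -1.78343228  0.26217512]
```

```bash
python3 -m inch '[[[0.2,0.1,0,0],[0.4,0.2,0,0],[0.6,0.2,0,0],[0.6,0.2,0,0],[0.6,0.2,0,0]]]'|grep -E "eef|rot|force: \["; python3 -c "
from h import *
print(sensors.read_state()['torque'])"
```

```text
eef_pos: [564.8, 41.4, 108.6]
tool_rot: [3.141, -0.003, 1.361]
force: [4.1, 6.3, 0.4]
[ 1.36232236 -0.86261847  0.17317221]
```

```bash
python3 -m inch '[[[0.1,0.1,0,0],[0.2,0.2,0,0],[0.25,0.2,0,0],[0.25,0.2,0,0],[0.25,0.2,0,0]]]'|grep -E "eef|rot|force: \["; python3 -c "
from h import *
print(sensors.read_state()['torque'])"
```

```text
eef_pos: [565.6, 41.6, 108.2]
tool_rot: [-3.139, -0.0, 1.359]
force: [-1.4, 3.5, 3.5]
[ 0.64776448  0.40574375 -0.13741136]
```

```bash
python3 -m inch '[[[0,0,0,0],[0,0,0,0],[0,0,0,0],[0,0,0,0],[0,0,0,0],[0,0,0,0]]]' 4; python3 -m inch '[[[0,0,-0.5,0],[0,0,-1.5,0],[0,0,-3,0],[0,0,-6,0],[0,0,-9,0],[0,0,-12,0],[0,0,-12,0],[0,0,-12,0]]]'; python3 -c "
from h import *
cv2.imwrite('pics/top4.png',get_image('top'));cv2.imwrite('pics/scene4.png',get_image('scene'))
import pickle;p=camera_params('wrist');pickle.dump(p,open('w13.pkl','wb'));i=get_image('wrist');cv2.imwrite('pics/w13.png',i)
v=cv2.cvtColor(i,cv2.COLOR_BGR2HSV)[...,2];print('eef',sensors.read_state()['eef_pos'])
e=[np.array(px('wrist',[550+.209*d,-22+.978*d,z],p)).round(0) for d,z in ((65,135),(65,99),(0,119),(-45,101))];print(e)
"
```

```text
clock: 26.6
eef_pos: [566.8, 41.2, 108.3]
tool_rot: [3.142, 0.0, 1.359]
force: [-0.3, -0.8, 0.5]
width: 40.1
gripper_force: 0.0
clock: 27.27
eef_pos: [568.1, 41.4, 230.9]
tool_rot: [3.137, -0.002, 1.359]
force: [-0.5, 0.1, -1.1]
width: 39.9
gripper_force: 0.0
eef [566.02202151  41.78360418 227.69479414]
[array([256., 198.]), array([256., 186.]), array([257., 257.]), array([257., 285.])]
```

```bash
python3 -c "
from h import *
import pickle;p=pickle.load(open('w13.pkl','rb'));i=cv2.imread('pics/w13.png')
m=(i[...,0]<110).astype(np.uint8)[120:270,200:320];n,l,st,c=cv2.connectedComponentsWithStats(m)
for k in range(1,n):
  if st[k,4]>40: print('wrist',st[k],c[k]+[200,120])
for d in (62,65,68):
  q=[np.array(px('wrist',[550+.209*(d+a)+.978*b,-22+.978*(d+a)-.209*b,z],p)) for a in(-10,10) for b in(-6,6) for z in (98.5,134.5)];q=np.array(q);print(d,'pred bbox',q.min(0)-[200,120],q.max(0)-[200,120])
T=camera_params('top');a=cv2.imread('pics/top4.png').astype(int);b=cv2.imread('pics/top0.png').astype(int)
df=np.abs(a-b).max(2);
for d in (30,20,-20,-30,-40,-44,-48,-52,-56):
  u,v=np.array(px('top',[550+.209*d,-22+.978*d,101],T)).round().astype(int);print(d,(u,v),df[v-2:v+3,u].tolist(),a[v-2:v+3,u,2].tolist())
"
```

```text
wrist [ 58  56  13  28 331] [264.06042296 189.75830816]
wrist [ 73  95  47   8 231] [296.24242424 217.15584416]
wrist [ 96 115  15  35 312] [301.74679487 256.06089744]
wrist [  8 119  14  31 297] [215.97979798 256.8956229 ]
wrist [113 123   7  20  68] [316.97058824 250.72058824]
62 pred bbox [48.79027111 59.2140847 ] [63.31125401 92.83387811]
65 pred bbox [48.7518723  56.12714641] [63.32435911 89.52113367]
68 pred bbox [48.71414146 53.0240856 ] [63.33714324 86.18059273]
30 (np.int64(256), np.int64(189)) [24, 32, 29, 14, 32] [216, 163, 172, 208, 167]
20 (np.int64(261), np.int64(190)) [7, 23, 6, 28, 31] [202, 182, 201, 221, 226]
-20 (np.int64(278), np.int64(193)) [25, 28, 30, 46, 30] [183, 169, 217, 163, 219]
-30 (np.int64(282), np.int64(194)) [20, 37, 29, 38, 21] [169, 160, 219, 157, 169]
-40 (np.int64(286), np.int64(195)) [17, 37, 33, 37, 23] [170, 158, 220, 158, 167]
-44 (np.int64(288), np.int64(195)) [17, 33, 28, 6, 18] [171, 156, 216, 196, 175]
-48 (np.int64(290), np.int64(195)) [18, 17, 47, 36, 20] [170, 174, 142, 152, 169]
-52 (np.int64(291), np.int64(196)) [17, 16, 15, 15, 16] [172, 173, 171, 171, 171]
-56 (np.int64(293), np.int64(196)) [16, 18, 17, 18, 17] [176, 174, 173, 171, 172]
```

```bash
python3 -m inch '[[[0,0,0,0],[0,0,0,0],[0,0,0,0],[0,0,0,0]]]'|grep -E "clock|force"; python3 -c "
from cell import order
print(order.finish_job())"
```

```text
clock: 27.75
force: [0.2, -0.3, -0.2]
gripper_force: 0.0
the job is handed in; nothing more can be done
None
```

I handed the job in at 27.8 s: the ring was set down on the hub by contact force and released, and the clip was pushed through the cross hole past an apparent snap to a rigid stop (15 N) and let go; the hand-in gave no verdict.

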